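# Start the resin curing lamp

### The arm

A 6-joint arm with a two-finger parallel gripper is mounted at the origin on a cart in front of the work surface, level with it; the furniture and walls round the work are solid. World frame = base frame: x ahead of the robot, y to its left, z up, the work surface at z = 0. Lengths are in m, angles in degrees, forces in N, time in s.
With the tool pointing down it reaches from about 0.35 to 0.875 m from the base axis. Payload 4.2 kg.
Tool frame: the origin (TCP) lies at the very end of the fingers, on their centre line; the grasp point (between the pads) lies 19 mm behind it; z points along the fingers, y is the line along which they close (so a half turn about z gives the same grasp; the last joint's range is limited). The gripper opens to 87 mm and grips with 3 to 60 N. Pads are 19 mm wide; open, the fingers measure 117 mm over their backs; the gripper's body (75 mm by 190 mm) begins 51 mm behind the grasp point.
Start: joints at [-59.782, 22.042, 0.453, 0, -68.411, -14.817], TCP at [0.166, -0.603, 0.223] pointing down, gripper open.
Joint ranges: [-179.83, 179.83], [-69.29, 118.12], [-61.27, 80.66], [-181.25, 117.63], [-171.15, -9.14], [-177.46, 177.46]. Speed limits (degrees/s): [159.86, 159.86, 180, 180, 180, 180].

### API

Orientations are given as a 3x3 rotation matrix whose columns are the frame's x, y, z axes.
In Python, from station import sense, cams, r gives the robot as it stands. The module is installed in compiled form; this text tells all that it offers.
- The arm moves only by the tool step_arm, never from a script. Its argument "targets" is text: rows parted by semicolons, each of 4 numbers parted by spaces: the shift along the tool's x, y, z in cm, then the turn about the tool's z in degrees. In form: x y z turn; .... A call has 1 to 12 rows; each row shifts and turns the commanded pose from where the row before left it, along the tool's axes as they then stand; what a row does not reach is not made up. A row lasts 1/12 s, in which the tool goes at most 41.7 mm and 7.16 degrees, less where a joint would pass 70% of its speed; a pose out of reach is approached as far as the arm can. A call with a gripper value outside its range is refused whole. "claw" is the finger opening in cm, from 0 to 8.7, set as the call begins (left out, the last holds). The fingers move at their own pace and stop on an object; the grip force is fixed at half the most. Time passes only in rows, so rows that do not move let the fingers close. It gives the time, the measured TCP pose, the force, the opening and the grip force at its end, in the units of the state.
- sense(): the state, without advancing time (a new reading comes with each control period).
- cams.capture(name): name is "scene" or "top" or "wrist"; returns a dict with "frame" (384x512x3 uint8, blue, green, red), "vertical_fov" (degrees; the focal length in pixels is half the picture's height over the tangent of half this angle, whatever the lens; pixels are square), "cx", "cy" (the principal point, pixels), "eye" and "rotation" of the camera in the world; the wrist camera has in their place "tool_from_camera" (4x4, takes a point from camera to tool coordinates, whose origin is the TCP and whose axes are the flange's). Camera axes: x right, y down, z forward; pixel columns grow to the right and rows downward; lengths in m; the calibration is good to about 2 mm. A picture is of the moment at which its call begins: read the wrist's pose just before it. There is no depth.
- r.finish_job(): hands the job in; it is judged then, once.
The state is a dict: "time_s": time; "joints": joint angles; "joint_velocities": joint speeds; "effort": joint torques, N m; "tcp_pos": TCP position; "ee_rot": TCP orientation; "wrist_force": force on the tool from outside, world axes, zero at the start; "moment": the same for the moment, N m; "gripper_width": opening from 0.0 (shut) to 1.0 (fully open); "gripper_force": force on a finger pad.
Only numpy, scipy, OpenCV 4.12 (cv2) and the standard library are available. Lean on these libraries where they do the work, as an engineer would, in place of code of your own. Each camera call takes 0.05 s, during which the arm holds its last target. There are 200 camera calls.

### The job

Start the curing lamp by pressing with the closed fingertips: tip the rocker on the power unit so that its far half is fully down, then press the long bar key in the middle of the timer unit fully down (it stays down), then press the large mushroom button on the start unit fully down and finish with your fingers still holding it down. Press no other key or button; lift nothing, and leave the three units and the bottles, cup, pot and tweezers around them standing where they are.

Things in the scene. Friction and masses are not known exactly. Their poses are not given: they have to be found in the camera images.
- power_unit: loose grey box, 110 x 76 x 36 mm (x, y, z), 0.9 kg, on rubber feet, with a single black rocker switch in the middle of its top. Origin: centre of the underside; x points to the far side (away from the robot, within half a radian), z up
- rocker (a joint): tilt of the rocker in rad: about 0 = off (near half down, far half up, as it starts), 0.4 = on (far half fully down, its stop). It stays where it is left; it takes about 2 N at the end to tip it. The rocker is 57 mm long in the unit's x and 32 mm wide; its hinge line lies along the unit's y, 46 mm above the underside, in the middle of the unit
- rocker_far_end (a point): point to press: on top of the rocker's far half, 20 mm from the hinge line, 8 mm from the far end; moves with the rocker. It sinks about 8 mm as the rocker tips on, down to about 47 mm above the table, and then still stands some 10 mm proud of the box
- timer_unit: loose grey box, 90 x 170 x 36 mm, 1.0 kg, with three black keys in a row along its y: a 24 mm square key at y = +56 mm, a long bar key (46 mm along x, 18 mm along y) in the middle, a 24 mm round key at y = -56 mm. All stand 10 mm proud and go down 6 mm. Origin: centre of the underside; x points to the far side, z up
- bar_key (a joint): travel of the bar key in m: 0 = up, 0.006 = fully down. It takes about 2.5 N and stays down
- bar_top (a point): centre of the bar key's top face, 46 mm above the table when up; moves with the key
- square_key (a joint): travel of the timer's square key, 0 = up, 0.006 m = down; about 2.5 N, stays down; not to be pressed
- round_key (a joint): travel of the timer's round key, 0 = up, 0.006 m = down; about 2.5 N, stays down; not to be pressed
- start_unit: loose grey box, 90 x 140 x 36 mm, 0.9 kg, with a large black mushroom button (44 mm across) at y = +28 mm and a small black round button (18 mm across, 10 mm proud) at y = -44 mm. Origin: centre of the underside; x points to the far side, z up
- start_button (a joint): travel of the mushroom button in m: 0 = up, 0.006 = fully down. Spring return: 2 N to start moving, 5 N fully down; it rises again when released
- start_top (a point): centre of the mushroom button's top, 54 mm above the table when up; moves with the button
- stud_button (a joint): travel of the start unit's small round button, 0 = up, 0.006 m = down; springs back; not to be pressed
- green_bottle: standing dropper bottle with green body and white cap, 26 mm across, 85 mm tall, loose, behind the power unit; origin: centre of the underside
- glitter_pot: round clear pot with blue glitter, 25 mm across, 12 mm tall, loose, in front of the power unit; origin: centre of the underside
- amber_bottle: standing dropper bottle with amber body and white cap, 26 mm across, 82 mm tall, loose, behind the timer unit; origin: centre of the underside
- gel_bottle: standing white bottle with black cap, 27 mm across, 69 mm tall, loose, behind the timer unit; origin: centre of the underside
- mixing_cup: small clear mixing cup with two ears, 44 x 71 x 21 mm, loose, behind the start unit; origin: centre of the underside
- tweezers: black tweezers, 10 x 129 x 10 mm, lying along y in front of the start unit, loose; origin: centre of the underside
Not all that is in view belongs to the job. What is shaped like the power_unit but yellow is not meant.

How it is judged (in metres and radians):
On the way, in this order (a step that is already met when the one before it is completed fails the run):
1. the rocker is tipped on, far half down (value of joint rocker above 0.33 rad and value of joint each of bar_key, start_button below 0.002 m), for 0.1 s.
2. the bar key is pressed down (value of joint rocker above 0.33 rad and value of joint bar_key above 0.0045 m), for 0.1 s.
3. the mushroom button is pressed down by the fingers (all of step 2 and value of joint start_button above 0.004 m and contact force between the fingers and start_unit above 1 N), for 0.2 s.
At the end, for the whole second after the job is handed in: Rocker tilted on (over 0.33 of 0.4 rad), bar key down (over 4.5 of 6 mm), mushroom button held down by the fingers (over 4 of 6 mm, over 1 N), the other three keys up (under 2 mm), units and bystanders within 30 mm of where they started and the units at rest (all of step 3 and value of joint each of square_key, round_key, stud_button below 0.002 m and distance of each of power_unit, timer_unit, start_unit, green_bottle, amber_bottle, gel_bottle, mixing_cup, tweezers, glitter_pot from where it was at the start of the episode below 0.03 m and linear speed of each of power_unit, timer_unit, start_unit below 0.02 m/s); the arm keeps its last pose, push and grip.
It fails at once if the bar key is pressed before the rocker is on (value of joint bar_key above 0.003 m and value of joint rocker below 0.28 rad).
It fails at once if the mushroom button is pressed before the bar key is down (value of joint start_button above 0.003 m and value of joint bar_key below 0.004 m).
It fails at once if a wrong key or button is pressed (value of joint any of square_key, round_key, stud_button above 0.003 m).
It fails at once if a unit is lifted, tipped or pushed away (height (world z) of any of power_unit, timer_unit, start_unit above 0.012 m or angle between any of power_unit, timer_unit, start_unit's own z axis and vertical above 0.15 rad or distance of any of power_unit, timer_unit, start_unit from where it was at the start of the episode above 0.04 m).
It fails at once if a bystander is lifted, knocked over or pushed away (height (world z) of any of green_bottle, amber_bottle, gel_bottle, mixing_cup, tweezers, glitter_pot above 0.02 m or angle between any of green_bottle, amber_bottle, gel_bottle, mixing_cup, glitter_pot's own z axis and vertical above 0.5 rad or distance of any of green_bottle, amber_bottle, gel_bottle, mixing_cup, tweezers, glitter_pot from where it was at the start of the episode above 0.04 m).
It also fails if it takes over 43 s, if anything falls off the work surface, if the arm or the gripper's body presses on something with over 40 N, if the wrist force passes 120 N, or if a joint passes its speed limit or range.

## Working session

There is one attempt and no reset: what is moved stays moved. The work goes in short steps, Python scripts to look and compute and a tool call to move; the robot and the scene stay as the last step left them, time stands still between calls to the robot, and variables do not carry over. Pictures are saved under pics/ and viewed, at most 10 in all, crops included, and the job is handed in when it is done.

Besides the shell and the picture viewer there is one more tool, called after "Request:" as name(argument=value, ...) on one line, values as JSON. step_arm: Moves the arm, as the interface text tells. Its arguments: {"type":"object","properties":{"targets":{"type":"string"},"claw":{"type":"number"}},"required":["targets"]}

```bash
mkdir -p pics
cat > h.py <<'E'
import numpy as np, cv2
from station import sense, cams, r
def ray(c,u,v,z,eye=None,R=None):
    f=c["frame"].shape[0]/2/np.tan(np.radians(c["vertical_fov"])/2)
    d=np.array([(u-c["cx"])/f,(v-c["cy"])/f,1.])
    e=np.array(c["eye"]) if eye is None else eye
    d=(np.array(c["rotation"]) if R is None else R)@d
    return e+d*(z-e[2])/d[2]
def wristray(c,s,u,v,z):
    T=np.array(c["tool_from_camera"]);R=np.array(s["ee_rot"])
    return ray(c,u,v,z,np.array(s["tcp_pos"])+R@T[:3,3],R@T[:3,:3])
E
python3 - <<'E'
from h import *
import pickle
s=sense();print(s)
C={}
for n in("scene","top"):
    c=cams.capture(n);C[n]=c;print(n,c["vertical_fov"],c["cx"],c["cy"],c["eye"],c["rotation"])
    cv2.imwrite(f"pics/{n}0.png",cv2.resize(c["frame"],(800,600),interpolation=cv2.INTER_CUBIC))
pickle.dump(C,open("c.pkl","wb"))
E
```

```text
{'time_s': 0.0, 'joints': array([-5.97818425e+01,  2.20918390e+01,  3.81935054e-01, -2.97717225e-02,
       -6.84112393e+01, -1.48134133e+01]), 'joint_velocities': array([ 0.06839368, -0.02488107, -0.02449843, -0.03159583,  0.05485066,
       -0.05829276]), 'effort': array([ 6.62284019e-04, -3.90670288e+01,  1.87405139e+01,  4.21999767e+00,
        1.09381479e-02, -1.84273822e-04]), 'tcp_pos': array([ 0.16585918, -0.60198111,  0.22146094]), 'ee_rot': array([[-9.64124293e-01, -2.65450427e-01, -6.46605745e-04],
       [-2.65451205e-01,  9.64122073e-01,  2.07017219e-03],
       [ 7.38787805e-05,  2.16754557e-03, -9.99997648e-01]]), 'wrist_force': array([ 0.39510977,  0.64784108, -0.31060327]), 'moment': array([0.01846278, 0.0397097 , 0.01769272]), 'gripper_force': 0.0, 'gripper_width': 1.0002897641094968}
scene 42.482581889891904 257.54273944027057 193.00556928454006 [-0.31150555  0.60677758  0.87243883] [[-0.57274624 -0.51227089  0.63995334]
 [-0.81960879  0.34429399 -0.45793348]
 [ 0.0142539  -0.78679107 -0.61705481]]
top 55.878310605728224 256.7032200482307 193.31516173410034 [ 0.43809147 -0.01081105  1.0900666 ] [[ 0.01733283 -0.99831381  0.05539956]
 [-0.99946478 -0.01576207  0.02866561]
 [-0.02774406 -0.05586677 -0.99805269]]
```

View pics/scene0.png

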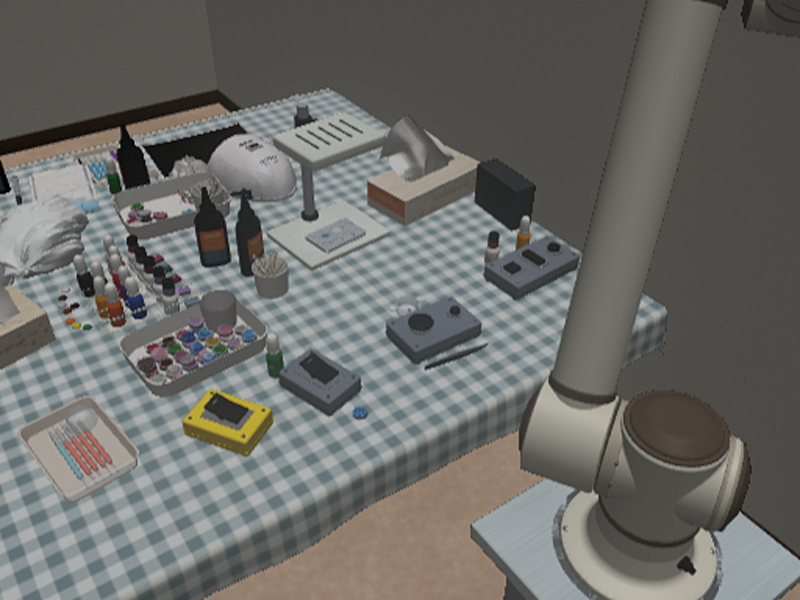

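View pics/top0.png

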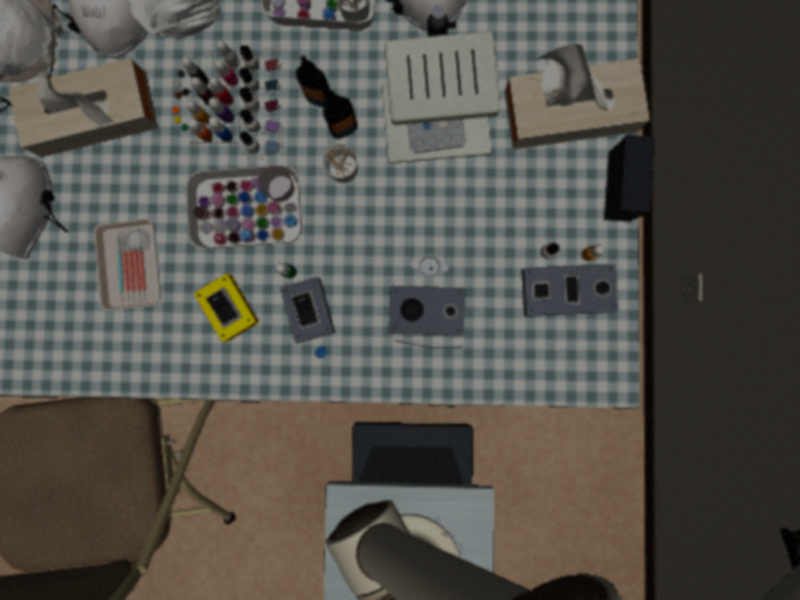

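In the 800 px top view, two things could be the power unit: the yellow box with a rocker at (226,307), which is the decoy, and the grey box at (308,310), which I choose. The start unit is at (427,311), with its mushroom at (412,310) and stud at (450,311). The timer is at (571,290), with the square key at (541,291), bar at (572,290) and round key at (602,288). I'll check the choice in one crop and compute the positions.

Run:
```python
from h import *
import pickle
c=pickle.load(open("c.pkl","rb"))["top"]
cr=c["frame"][155:235,172:402];cv2.imwrite("pics/crop.png",cv2.resize(cr,None,fx=3.45,fy=3.45,interpolation=cv2.INTER_CUBIC))
k=1.5625
for n,u,v,z in[("rocker",306,309,.048),("bar",572,290,.046),("square",541,291,.046),("round",602,288,.046),("mush",412,310,.054),("stud",450,311,.046),("green",287,270,.08),("gel",551,249,.069),("amber",593,253,.08)]:
    print(n,ray(c,u/k,v/k,z).round(4))
for n,u,v in[("FL",284,288),("FR",320,278),("NR",333,330),("NL",298,342)]: print(n,ray(c,u/k,v/k,.036).round(4))
```

```text
rocker [0.4803 0.1952 0.048 ]
bar [ 0.5232 -0.2943  0.046 ]
square [ 0.5205 -0.2378  0.046 ]
round [ 0.5277 -0.3489  0.046 ]
mush [ 0.4813 -0.0013  0.054 ]
stud [ 0.481  -0.0713  0.046 ]
green [0.5488 0.2252 0.08  ]
gel [ 0.5949 -0.2504  0.069 ]
amber [ 0.587  -0.3221  0.08  ]
FL [0.5196 0.2402 0.036 ]
FR [0.5395 0.1727 0.036 ]
NR [0.4423 0.1458 0.036 ]
NL [0.4188 0.2109 0.036 ]
```

View pics/crop.png

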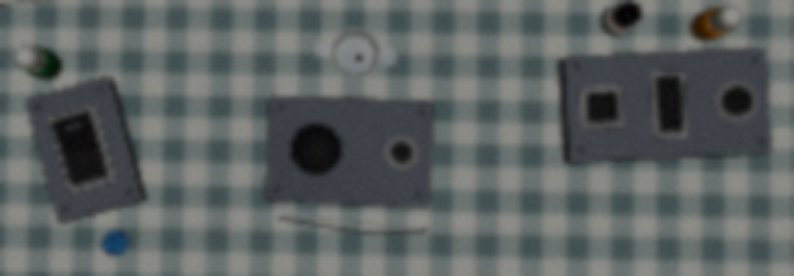

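The crop confirms the choice: the grey power unit with its black rocker is at about (80,147), the yellow one is outside the crop, and the start unit's mushroom is at (316,148) and the timer's bar at (670,103). The tool's yaw already matches the power unit at about 15°, so I'll move above the rocker's far end.

Request:
step_arm(targets="-3 2 0 0;-3 2 0 0;-3 2 0 0;-3 2 0 0;-3 2 0 0;-3 2 0 0;-3 2 0 0;-3 2 0 0;-3 2 0 0;-3 2 0 0;-3 2 0 0;-3 2 0 0", claw=0)

```text
time_s: 1.1
tcp_pos: [0.45, -0.2738, 0.2223]
ee_rot: [[-0.964, -0.266, -0.0], [-0.266, 0.964, 0.0], [0.0, 0.0, -1.0]]
wrist_force: [0.2, -0.2, -0.2]
gripper_width: 0.169
gripper_force: 0.0
```

Request:
step_arm(targets="-1.4 3.6 0.5 0;-1.4 3.6 0.5 0;-1.4 3.6 0.5 0;-1.4 3.6 0.5 0;-1.4 3.6 0.5 0;-1.4 3.6 0.5 0;-1.4 3.6 0.5 0;-1.4 3.6 0.5 0;-1.4 3.6 0.5 0;-1.4 3.6 0.5 0;-1.4 3.6 0.5 0;-1.4 3.6 0.5 0")

```text
time_s: 2.1
tcp_pos: [0.496, 0.1874, 0.1621]
ee_rot: [[-0.964, -0.266, -0.001], [-0.266, 0.964, -0.0], [0.001, -0.0, -1.0]]
wrist_force: [1.3, -0.4, 0.4]
gripper_width: 0.006
gripper_force: 0.0
```

Request:
step_arm(targets="0 0 0 0;0 0 0 0;0 0 0 0;0 0 0 0")

```text
time_s: 2.43
tcp_pos: [0.4963, 0.1846, 0.1625]
ee_rot: [[-0.964, -0.265, -0.001], [-0.265, 0.964, -0.0], [0.001, -0.0, -1.0]]
wrist_force: [-0.2, 0.1, -0.7]
gripper_width: 0.006
gripper_force: 0.0
```

Run:
```python
from h import *
import pickle
s=sense();c=cams.capture("wrist");pickle.dump((s,c),open("w1.pkl","wb"))
print(s["tcp_pos"],s["ee_rot"],s["wrist_force"],s["gripper_width"],c["tool_from_camera"])
cv2.imwrite("pics/w1.png",c["frame"])
```

```text
[0.49626021 0.18455439 0.16248281] [[-9.64361615e-01 -2.64587164e-01 -5.55299613e-04]
 [-2.64586994e-01  9.64361754e-01 -3.61665617e-04]
 [ 6.31201788e-04 -2.01851384e-04 -9.99999780e-01]] [-0.24738144  0.09751678 -0.728304  ] 0.006319623476358196 [[ 1.36329969e-03 -9.66212434e-01 -2.57743426e-01  6.99891209e-02]
 [ 9.99998074e-01  1.68116038e-03 -1.01287158e-03  2.79121767e-04]
 [ 1.41195715e-03 -2.57741548e-01  9.66212865e-01 -1.62463737e-01]
 [ 0.00000000e+00  0.00000000e+00  0.00000000e+00  1.00000000e+00]]
```

View pics/w1.png

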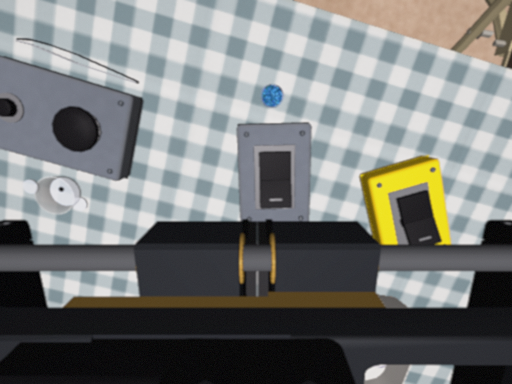

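The wrist view shows the grey rocker spanning (275,150) at its near end to (276,208) at its far end, with the mushroom at (76,129) and the yellow decoy at right.

Run:
```python
from h import *
import pickle
s,c=pickle.load(open("w1.pkl","rb"))
R=np.array(s["ee_rot"])
for n,u,v,z in[("far",276,208,.056),("near",274.5,150,.042),("mush",76,129,.054),("NL",239,124,.036),("NR",310,123,.036),("mid",275,180,.05)]:
    p=wristray(c,s,u,v,z);print(n,p.round(4),"tool cm",(R.T@(p-s["tcp_pos"])*100).round(2))
```

```text
far [0.5073 0.2075 0.056 ] tool cm [-1.68  1.92 10.65]
near [0.4536 0.191  0.042 ] tool cm [ 3.94  1.76 12.05]
mush [0.4833 0.0049 0.054 ] tool cm [  6.   -16.98  10.86]
NL [0.4388 0.1502 0.036 ] tool cm [ 6.44 -1.79 12.65]
NR [0.4191 0.2181 0.036 ] tool cm [ 6.55  5.28 12.65]
mid [0.4812 0.1992 0.05  ] tool cm [ 1.05  1.81 11.25]
```

Request:
step_arm(targets="-0.4 0.7 1.5 0;-0.4 0.7 2 0;-0.3 0.4 2 0;0 0 2 0;0 0 1.5 0;0 0 0.7 0;0 0 0 0;0 0 0 0")

```text
time_s: 3.15
tcp_pos: [0.5029, 0.2053, 0.0661]
ee_rot: [[-0.964, -0.265, 0.001], [-0.265, 0.964, 0.0], [-0.001, -0.0, -1.0]]
wrist_force: [-0.4, 0.5, 0.7]
gripper_width: 0.009
gripper_force: 0.0
```

Request:
step_arm(targets="0 0 0.3 0;0 0 0.3 0;0 0 0.3 0;0 0 0.3 0;0 0 0.2 0;0 0 0.1 0;0 0 0 0;0 0 0 0")

```text
time_s: 3.82
tcp_pos: [0.5026, 0.2061, 0.0507]
ee_rot: [[-0.964, -0.266, 0.0], [-0.266, 0.964, 0.0], [-0.0, 0.0, -1.0]]
wrist_force: [0.4, 0.7, 2.0]
gripper_width: 0.007
gripper_force: 0.7
```

Request:
step_arm(targets="0 0 0.1 0;0 0 0.1 0;0 0 0 0;0 0 0 0")

```text
time_s: 4.15
tcp_pos: [0.5027, 0.2061, 0.0487]
ee_rot: [[-0.964, -0.266, 0.001], [-0.266, 0.964, 0.001], [-0.001, 0.0, -1.0]]
wrist_force: [2.7, 0.0, 2.0]
gripper_width: 0.007
gripper_force: 1.1
```

Request:
step_arm(targets="0 0 0.1 0;0 0 0.1 0;0 0 0 0;0 0 0 0")

```text
time_s: 4.48
tcp_pos: [0.5029, 0.2062, 0.0477]
ee_rot: [[-0.964, -0.266, 0.001], [-0.266, 0.964, 0.0], [-0.001, 0.0, -1.0]]
wrist_force: [0.3, 1.4, 8.9]
gripper_width: 0.007
gripper_force: 4.4
```

Request:
step_arm(targets="0 0 0.15 0;0 0 0.1 0;0 0 0 0;0 0 0 0")

```text
time_s: 4.82
tcp_pos: [0.503, 0.2062, 0.0474]
ee_rot: [[-0.964, -0.267, 0.002], [-0.267, 0.964, 0.0], [-0.002, -0.0, -1.0]]
wrist_force: [-5.1, -0.9, 21.8]
gripper_width: 0.007
gripper_force: 10.5
```

Request:
step_arm(targets="0 0 -0.5 0;0 0 -2 0;0 0 -3 0;0 0 -3 0;0 0 -3 0;0 0 0 0;0 0 0 0")

```text
time_s: 5.4
tcp_pos: [0.502, 0.2058, 0.16]
ee_rot: [[-0.964, -0.265, 0.0], [-0.265, 0.964, 0.001], [-0.001, 0.001, -1.0]]
wrist_force: [-0.5, 0.3, -0.6]
gripper_width: 0.004
gripper_force: 0.0
```

Run:
```python
from h import *
import pickle
s=sense();c=cams.capture("wrist");print(s["tcp_pos"],s["wrist_force"])
cv2.imwrite("pics/w2.png",c["frame"][90:250])
```

```text
[0.50200184 0.20580341 0.15995295] [-0.4582297  0.2993213 -0.6453134]
```

View pics/w2.png

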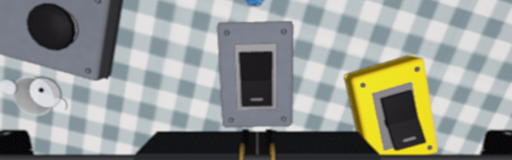

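The rocker at (256,78) now shows its far half lowered, and the press met a hard stop at 47 mm with 22 N, so it is on. Next I'll go above the timer, a little beyond the bar so the camera sees it.

Request:
step_arm(targets="0.7 -4 0 0;0.7 -4 0 0;0.7 -4 0 0;0.7 -4 0 0;0.7 -4 0 0;0.7 -4 0 0;0.7 -4 0 0;0.7 -4 0 0;0.7 -4 0 0;0.7 -4 0 0;0.7 -4 0 0;0.6 -4 0 0")

```text
time_s: 6.45
tcp_pos: [0.5478, -0.2804, 0.1563]
ee_rot: [[-0.964, -0.265, -0.006], [-0.265, 0.964, 0.002], [0.005, 0.004, -1.0]]
wrist_force: [1.4, 0.3, -0.0]
gripper_width: 0.006
gripper_force: 0.0
```

Request:
step_arm(targets="0 -0.8 0 0;0 0 0 0;0 0 0 0;0 0 0 0;0 0 0 0")

```text
time_s: 6.87
tcp_pos: [0.5517, -0.2851, 0.1586]
ee_rot: [[-0.964, -0.267, -0.001], [-0.267, 0.964, 0.001], [0.001, 0.001, -1.0]]
wrist_force: [-0.8, -0.1, 0.9]
gripper_width: 0.006
gripper_force: 0.0
```

Run:
```python
from h import *
import pickle
s=sense();c=cams.capture("wrist");pickle.dump((s,c),open("w3.pkl","wb"))
print(s["tcp_pos"],s["wrist_force"])
cv2.imwrite("pics/w3.png",c["frame"])
```

```text
[ 0.55165564 -0.28509291  0.15857013] [-0.81410532 -0.09546006  0.86098739]
```

View pics/w3.png

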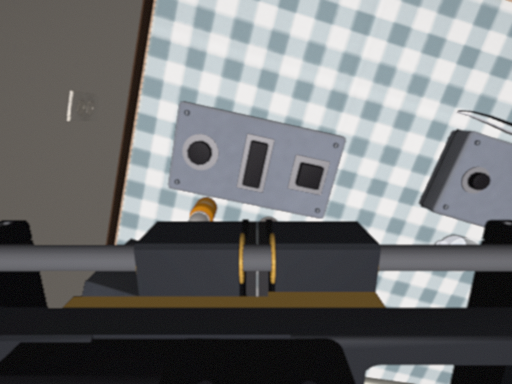

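The wrist view shows the bar key centred at (256,164), the round key at (200,152) and the square key at (310,176).

Run:
```python
from h import *
import pickle
s,c=pickle.load(open("w3.pkl","rb"))
R=np.array(s["ee_rot"])
for n,u,v in[("bar",256,164),("round",200,152),("sq",310,176)]:
    p=wristray(c,s,u,v,.046);print(n,p.round(4),"tool cm",(R.T@(p-s["tcp_pos"])*100).round(2))
```

```text
bar [ 0.5261 -0.2929  0.046 ] tool cm [ 2.66 -0.09 11.26]
round [ 0.5295 -0.3485  0.046 ] tool cm [ 3.82 -5.53 11.26]
sq [ 0.5233 -0.2381  0.046 ] tool cm [ 1.46  5.28 11.26]
```

Request:
step_arm(targets="1 -0.1 1 0;1 0 2 0;0.7 0 2 0;0 0 2 0;0 0 2 0;0 0 1 0;0 0 0.5 0;0 0 0 0;0 0 0 0")

```text
time_s: 7.67
tcp_pos: [0.527, -0.2947, 0.0549]
ee_rot: [[-0.964, -0.267, 0.001], [-0.267, 0.964, -0.001], [-0.001, -0.001, -1.0]]
wrist_force: [0.1, 0.0, 0.1]
gripper_width: 0.004
gripper_force: 0.0
```

Request:
step_arm(targets="0 0 0.2 0;0 0 0.2 0;0 0 0.2 0;0 0 0.2 0;0 0 0.2 0;0 0 0.2 0;0 0 0.1 0;0 0 0 0;0 0 0 0")

```text
time_s: 8.42
tcp_pos: [0.5264, -0.2949, 0.041]
ee_rot: [[-0.964, -0.266, 0.0], [-0.266, 0.964, -0.0], [-0.0, -0.0, -1.0]]
wrist_force: [0.1, -0.7, 1.1]
gripper_width: 0.004
gripper_force: 0.3
```

Request:
step_arm(targets="0 0 0.1 0;0 0 0.1 0;0 0 0 0;0 0 0 0")

```text
time_s: 8.75
tcp_pos: [0.5265, -0.2949, 0.0404]
ee_rot: [[-0.964, -0.266, 0.001], [-0.266, 0.964, -0.001], [-0.0, -0.001, -1.0]]
wrist_force: [-1.0, 1.6, 7.9]
gripper_width: 0.005
gripper_force: 3.9
```

Request:
step_arm(targets="0 0 0.1 0;0 0 0 0;0 0 0 0")

```text
time_s: 9.0
tcp_pos: [0.5265, -0.295, 0.0403]
ee_rot: [[-0.964, -0.266, 0.001], [-0.266, 0.964, -0.001], [-0.0, -0.001, -1.0]]
wrist_force: [-2.1, 2.1, 13.1]
gripper_width: 0.006
gripper_force: 6.2
```

The bar is at its stop: 40.3 mm with 13 N. I'll lift and go above the start unit.

Request:
step_arm(targets="0 0 -0.5 0;0 0 -2 0;0 0 -3 0;0 0 -3 0;0 0 -3 0;0 0 0 0")

```text
time_s: 9.5
tcp_pos: [0.5296, -0.2964, 0.1598]
ee_rot: [[-0.964, -0.267, 0.011], [-0.267, 0.964, -0.005], [-0.009, -0.008, -1.0]]
wrist_force: [0.5, 0.4, 1.7]
gripper_width: 0.004
gripper_force: 0.0
```

Request:
step_arm(targets="-0.8 3 0 0;-0.8 3 0 0;-0.8 3 0 0;-0.8 3 0 0;-0.8 3 0 0;-0.8 3 0 0;-0.8 3 0 0;-0.8 3 0 0;-0.8 3 0 0;-0.7 1.6 0 0;0 0 0 0;0 0 0 0")

```text
time_s: 10.5
tcp_pos: [0.5262, 0.0025, 0.1526]
ee_rot: [[-0.964, -0.267, -0.001], [-0.267, 0.964, -0.0], [0.001, 0.0, -1.0]]
wrist_force: [-0.1, -0.9, 0.4]
gripper_width: 0.007
gripper_force: 0.0
```

Request:
step_arm(targets="0 0 0 0;0 0 0 0;0 0 0 0")

```text
time_s: 10.75
tcp_pos: [0.5262, 0.0008, 0.1529]
ee_rot: [[-0.965, -0.264, -0.0], [-0.264, 0.965, -0.0], [0.0, -0.0, -1.0]]
wrist_force: [-0.2, 0.8, 0.2]
gripper_width: 0.006
gripper_force: 0.0
```

Run:
```python
from h import *
import pickle
s=sense();c=cams.capture("wrist");pickle.dump((s,c),open("w4.pkl","wb"))
print(s["tcp_pos"],s["wrist_force"])
cv2.imwrite("pics/w4.png",c["frame"])
t=cams.capture("top")["frame"][155:235,172:402];cv2.imwrite("pics/top4.png",cv2.resize(t,None,fx=3.45,fy=3.45,interpolation=cv2.INTER_CUBIC))
```

```text
[0.52622095 0.00084953 0.15287846] [-0.15977021  0.81355986  0.15039652]
```

View pics/w4.png

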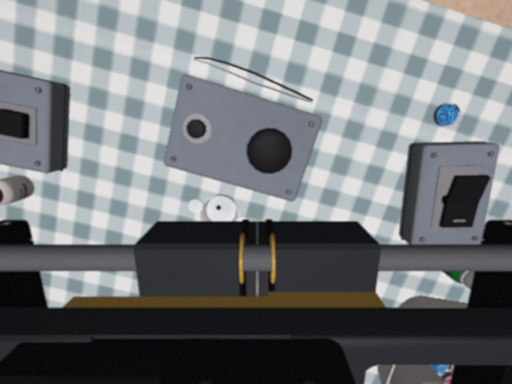

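The mushroom is at (269,151) and the stud at (197,128). The rocker at (465,200) now stands up on its near side, so it is on.

Run:
```python
from h import *
import pickle
s,c=pickle.load(open("w4.pkl","rb"))
R=np.array(s["ee_rot"])
p=wristray(c,s,269,151,.054);print(p.round(4),"tool cm",(R.T@(p-s["tcp_pos"])*100).round(2))
```

```text
[0.4839 0.0009 0.054 ] tool cm [4.08 1.12 9.89]
```

Request:
step_arm(targets="1 0.3 1 0;1 0.3 1 0;1 0.3 2 0;1 0.2 2 0;0 0 1.5 0;0 0 1 0;0 0 0.5 0;0 0 0 0;0 0 0 0;0 0 0 0")

```text
time_s: 11.68
tcp_pos: [0.4857, 0.0019, 0.0637]
ee_rot: [[-0.964, -0.265, 0.002], [-0.265, 0.964, 0.0], [-0.002, -0.0, -1.0]]
wrist_force: [0.5, 0.5, 0.5]
gripper_width: 0.004
gripper_force: 0.0
```

Request:
step_arm(targets="0 0 0.2 0;0 0 0.2 0;0 0 0.2 0;0 0 0.2 0;0 0 0.2 0;0 0 0.2 0;0 0 0.2 0;0 0 0 0;0 0 0 0")

```text
time_s: 12.43
tcp_pos: [0.485, 0.0019, 0.0492]
ee_rot: [[-0.964, -0.266, 0.0], [-0.266, 0.964, -0.0], [-0.0, -0.0, -1.0]]
wrist_force: [-0.6, -0.1, 4.9]
gripper_width: 0.003
gripper_force: 2.2
```

Request:
step_arm(targets="0 0 0.1 0;0 0 0.1 0;0 0 0.1 0;0 0 0 0;0 0 0 0;0 0 0 0;0 0 0 0")

```text
time_s: 13.02
tcp_pos: [0.4851, 0.0019, 0.0482]
ee_rot: [[-0.964, -0.266, 0.001], [-0.266, 0.964, -0.0], [-0.001, -0.001, -1.0]]
wrist_force: [-6.1, 1.3, 19.4]
gripper_width: 0.008
gripper_force: 9.7
```

Run:
```python
from h import *
print(sense()["wrist_force"]); print(r.finish_job())
```

```text
[-6.14448294  1.30898707 19.4317215 ]
the job is handed in; nothing more can be done
None
```

I tipped the rocker on, pressed the bar key down, and handed the job in at about 13 s with the closed fingertips holding the mushroom button down at about 19 N; each press met its stop, but no verdict was returned.

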